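# Shut the sprung battery hatch of an air pump and start it

## Task

The air pump has fresh cells. With a fingertip on the thumb pad press its battery hatch down hard against the cells' springs and, keeping it pressed down, push it along under the leaf spring until it is fully home against the stop; then press the start button right down and let it come up. Do not pick up or lift the hatch or anything else, and leave the other things where they are.

Things in the scene. Friction and masses are not known exactly. Their poses are not given: they have to be found in the camera images.
- pump: Air pump, a grey box 270 x 130 x 100 mm that stands firm. Origin on the table under the hatch's home place, box from 105 mm behind to 165 mm ahead of it; x is the way the hatch slides shut, z up. Four D cells stand in the bay on springs. Cheeks along both sides, 105 mm apart and 10 mm above the hatch's seat, have inward lips 87 mm apart, notched for the hatch's tabs.
- hatch: Battery hatch, loose grey plate 112 mm long (x), 86 wide, 4 thick, 90 g, two tabs each side (102 mm over them). Axes match the pump's. Origin under it, 58 mm behind its thin nose. Starts on the cells 7 mm above its seat, 21 to 27 mm short of home. Home: origin straight over the pump's, seat 92 mm above the table, nose on the end stop; let go there its rear rises 2 mm, held by the lips.
- pad (a point): Thumb pad, on the hatch's top and centre line 8 mm ahead of its origin: press here (elsewhere it tips). Springs give 1.7 N per mm, about 12 N by its middle, 15 N here, to seat it; it slides only within 2 mm of the seat, else its tabs strike the lips. A thumb ledge 5 mm high, 6 thick, 50 wide has its rear face 15 mm ahead of this point; a finger pressing on the pad pushes the hatch along by it.
- pad_home (a point): Fixed point of the pump where the thumb pad lies when the hatch is fully home and pressed on its seat: 96 mm above the table, 8 mm ahead of the pump's origin. There the ledge ends 10 mm short of the leaf spring's lip.
- leaf (a joint): Bending of the leaf spring, rad: 0 at rest, about 0.04 with the hatch's nose under it, pressed or let go. It takes about 3 to 7 N to lift and drags on the hatch.
- leaf_lip (a point): Middle of the upturned free end of the leaf spring, a steel tongue 40 mm wide clamped beyond the bay's far (+x) end and pointing back towards the hatch, whose nose must go under it. At rest this end is 39 mm ahead of the pump's origin, 10 mm above the hatch's seat.
- start (a joint): Start button travel, m: 0 up, 0.005 fully down. Springs back. About 5 N for full travel.
- start_top (a point): Middle of the top of the start button, a round grey push button 24 mm across in a black collar on the pump's deck beyond the leaf spring, 138 mm ahead of the pump's origin and 34 mm to its right (-y), 108 mm above the table; pressed straight down. The round black cap to its left is the air intake, not a button.
- spent_a: Used D cell standing upright, 33 mm across, 61 mm tall, beside the pump. Origin on the table near its middle. To be left where it stands.
- spent_b: Second used D cell, like the first, beside the pump. Origin on the table near its middle. To be left where it stands.
- screwdriver: Screwdriver lying beside the pump, 190 mm long. Origin on the table near its middle. To be left where it stands.
- bottle_a: Clear bottle, 88 mm across, 300 mm tall. Origin on the table near its middle. To be left where it stands.
- bottle_b: Second clear bottle, like the first. Origin on the table near its middle. To be left where it stands.
- jar: Closed glass jar, 86 mm across, 110 mm tall. Origin on the table near its middle. To be left where it stands.
- beaker: Open glass beaker, 76 mm across, 85 mm tall. Origin on the table near its middle. To be left where it stands.
- brush: Cleaning brush lying on the table, 180 mm long. Origin on the table near its middle. To be left where it stands.
There are look-alikes about, which are no part of the job. Of the things like the hatch, leave any that is pink or yellow; of the rest the smaller one is meant.

How it is judged:
On the way, in this order (a step that is already met when the one before it is completed fails the run):
1. the hatch is flat under the leaf spring and fully home (x of hatch in the frame of pump above -0.003 m and z of hatch in the frame of pump between 0.089 and 0.0955 m and angle between hatch's own z axis and vertical below 0.05 rad and value of joint leaf above 0.025 rad), for 0.2 s.
2. the start button is pressed right down (value of joint start above 0.004 m), for 0.1 s.
At the end, for the whole second after the job is handed in: The hatch is within 3 mm of its stop, lies flat (within 0.05 rad) and no more than 3.5 mm above its seat, held there with the leaf spring riding on it (leaf above 0.025 rad) and at rest; the start button is up again (all of step 1 and value of joint start below 0.001 m and linear speed of hatch below 0.01 m/s); the robot touches nothing.
It fails at once if the hatch was lifted out: raised more than 14 mm above its seat (z of hatch in the frame of pump above 0.106 m).
It fails at once if the hatch was tipped more than 0.25 rad (angle between hatch's own z axis and vertical above 0.25 rad).
It fails at once if a bystander was moved more than 20 mm (distance of any of spent_a, spent_b, screwdriver, bottle_a, bottle_b, jar, beaker, brush from where it was at the start of the episode above 0.02 m).
It also fails if it takes over 40 s, if anything falls off the work surface, if the arm or the gripper's body presses on something with over 40 N, if the wrist force passes 120 N, or if a joint passes its speed limit or range.

## Robot

A 6-joint arm with a two-finger parallel gripper is mounted at the origin on the work surface. World frame = base frame: x ahead of the robot, y to its left, z up, the work surface at z = 0. Lengths are in m, angles in rad, forces in N, time in s.
With the tool pointing down it reaches from about 0.35 to 0.775 m from the base axis. Payload 5.5 kg.
Tool frame: the origin (TCP) lies midway between the tips of the shut fingers; the grasp point (between the pads) lies 19 mm behind it; x points along the fingers, y is the direction in which the jaws open and shut, and the axes are right-handed (so a half turn about x gives the same grasp; the last joint's range is limited). The gripper opens to 85 mm and grips with 20 to 120 N. Pads are 22 mm wide; open, the fingers measure 114 mm over their backs; the gripper's body (76 mm by 85 mm) begins 54 mm behind the grasp point. The pads swing forward as they close: fully open they stand 13 mm farther back than shut.
Start: joints at [1.114, 0.313, 0.046, 1.304, 0, 1.431], TCP at [0.179, 0.546, 0.199] pointing down, gripper open.
Joint ranges: [-2.76, 2.76], [-0.86, 1.69], [-1.03, 1.26], [-2.2, 2.34], [-1.47, 1.5], [-3.14, 3.14]. Speed limits (rad/s): [2.57, 2.57, 3.14, 3.14, 3.14, 3.14].

## Interface

Orientations are given as a 3x3 rotation matrix whose columns are the frame's x, y, z axes.
In Python, from rig import bot, imaging, job_done gives the robot as it stands.
- The arm moves only by the tool apply_moves, never from a script. Its argument "deltas" is text: rows parted by semicolons, each of 4 numbers parted by spaces: the shift along the tool's x, y, z in mm, then the turn about the tool's x in rad. A call has 1 to 10 rows; each row is the pose to reach, as a shift and turn from the pose measured when the call began, along the tool's axes at that moment; what a row does not reach only later rows make up. A row lasts 1/10 s, in which the tool goes at most 50 mm and 8.59 degrees, less where a joint would pass 70% of its speed; a pose out of reach is approached as far as the arm can. A call with a gripper value outside its range is refused whole. "gripper" is the gripper's target within -1 to 1 (shut at 1, half-way at 0, fully open at -1), set as the call begins (left out, the last holds). The fingers move at their own pace and stop on an object; "squeeze" is the grip in N (left out, the last holds). Time passes only in rows, so rows that repeat a pose let the fingers close. It gives the time, the measured TCP pose, the force and the opening at its end, in the units of the state.
- bot.observe(): the state, without advancing time (a new reading comes with each control period).
- imaging.capture(name): name is "scene" or "top" or "wrist"; returns (picture, depth): 480x640x3 uint8, blue, green, red; 480x640 float32, m along the optical axis (not along the pixel's ray), 0 where there is no reading.
- imaging.camera_params(name): a dict with "vertical_fov" (degrees; the focal length in pixels is half the picture's height over the tangent of half this angle, whatever the lens; pixels are square), "cx", "cy" (the principal point, pixels), "cam_to_world" (4x4, takes a point from camera to world coordinates); the wrist camera has in their place "tool_from_camera" (4x4, takes a point from camera to tool coordinates, whose origin is the TCP and whose axes are the tool frame's). Camera axes: x right, y down, z forward; pixel columns grow to the right and rows downward; lengths in m; the calibration is good to about 2 mm. A picture is of the moment at which its call begins: read the wrist's pose just before it. camera_params takes no time and is no camera call.
- job_done(): hands the job in, once; it reports no verdict.
The state is a dict: "time": time; "joints": joint angles; "dq": joint speeds; "effort": joint torques, N m; "eef_pos": TCP position; "tcp_rot": TCP orientation; "force": force on the tool from outside, world axes, zero at the start; "ft_torque": the same for the moment, N m; "grip_width": opening from 0.0 (shut) to 1.0 (fully open).
Only numpy, scipy, OpenCV 4.12 (cv2) and the standard library are available. Lean on these libraries where they do the work, as an engineer would, in place of code of your own. Each camera call takes 0.05 s, during which the arm holds its last target. There are 200 camera calls.

## Working session

There is one attempt and no reset: what is moved stays moved. The work goes in short steps, Python scripts to look and compute and a tool call to move; the robot and the scene stay as the last step left them, time stands still between calls to the robot, and variables do not carry over. Pictures are saved under pics/ and viewed, about 8 in all and at most 12, crops included, and the job is handed in when it is done.

Besides the shell and the picture viewer there is one more tool, called as a command line: name --argument value ..., lists and objects as JSON in quotes. apply_moves: Moves the arm, as the interface text tells. Its arguments: {"type":"object","properties":{"deltas":{"type":"string"},"gripper":{"type":"number"},"squeeze":{"type":"number"}},"required":["deltas"]}

```bash
mkdir -p pics; python3 - <<'E'
from rig import bot, imaging
import cv2, numpy as np
s=bot.observe(); print(s)
for n in ("scene","top"):
    p,d=imaging.capture(n); np.savez(f"pics/{n}.npz",p=p,d=d); cv2.imwrite(f"pics/{n}.png",p)
    c=imaging.camera_params(n); print(n,c["vertical_fov"],c["cx"],c["cy"],np.round(c["cam_to_world"],3).tolist())
E
```

```text
{'time': 0.0, 'joints': array([ 1.11441909e+00,  3.14034412e-01,  4.49396849e-02,  1.30363045e+00,
       -2.01560253e-06,  1.43117631e+00]), 'dq': array([-0.00148045,  0.00054108,  0.00044122,  0.00065542,  0.00023954,
        0.00084563]), 'effort': array([ 9.51954353e-04, -4.80629289e+01,  2.98531240e+01,  1.93438400e-02,
        1.44398487e-04, -8.11577365e-06]), 'eef_pos': array([0.17885598, 0.54583803, 0.19787355]), 'tcp_rot': array([[-8.48231214e-04,  3.11485943e-01,  9.50250382e-01],
       [-1.73232638e-03,  9.50248840e-01, -3.11486984e-01],
       [-9.99998140e-01, -1.91035679e-03, -2.66435409e-04]]), 'force': array([ 0.5527242 , -0.14211172,  0.4400291 ]), 'ft_torque': array([-0.00191516, -0.016504  ,  0.01413513]), 'grip_width': 0.9967585977790089}
scene 43.480940614507006 307.61488646766605 236.27479386124764 [[-0.699, 0.514, -0.496, 1.183], [0.714, 0.522, -0.466, 0.643], [0.02, -0.68, -0.733, 1.098], [0.0, 0.0, 0.0, 1.0]]
top 57.34312614500639 329.3608200506755 234.59317966771042 [[-0.001, -0.982, 0.187, 0.268], [-1.0, -0.003, -0.018, 0.028], [0.019, -0.187, -0.982, 1.31], [0.0, 0.0, 0.0, 1.0]]
```

View pics/top.png

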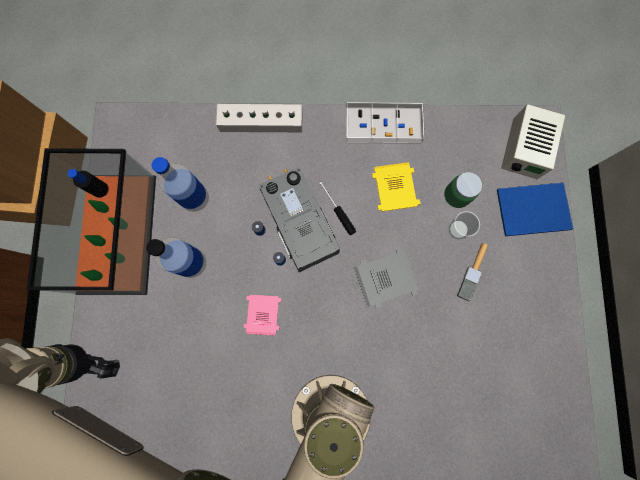

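View pics/scene.png

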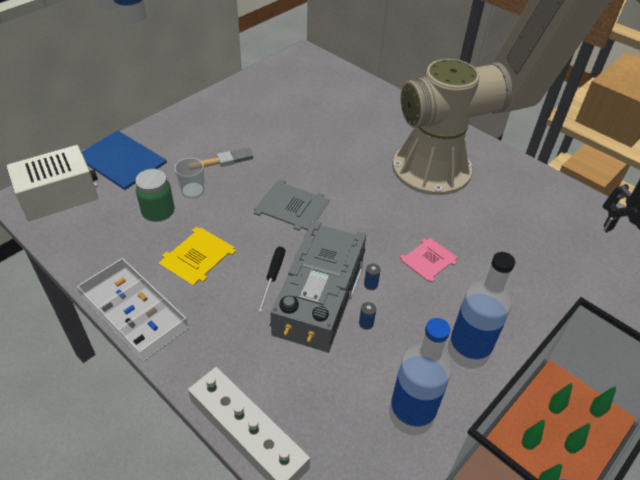

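Candidates for the hatch in the top view are the grey plate in the pump (~315,240), a larger loose grey plate (385,278), a yellow one (397,187) and a pink one (263,315). I choose the smaller grey one, the one in the pump. Next I'll measure the pump and check the choice in a close crop.

```bash
cat > h.py <<'E'
import numpy as np, cv2
from rig import bot, imaging
def fpx(c): return 240/np.tan(np.radians(c["vertical_fov"])/2)
def pose(c):
    if "cam_to_world" in c: return np.array(c["cam_to_world"])
    s=bot.observe(); T=np.eye(4); T[:3,:3]=s["tcp_rot"]; T[:3,3]=s["eef_pos"]
    return T@np.array(c["tool_from_camera"])
def cloud(c,T,d):
    v,u=np.mgrid[:480,:640]; f=fpx(c)
    P=np.stack([(u-c["cx"])/f*d,(v-c["cy"])/f*d,d],-1)
    return P@T[:3,:3].T+T[:3,3]
def ray(c,T,uv,z):
    f=fpx(c); r=T[:3,:3]@np.array([(uv[0]-c["cx"])/f,(uv[1]-c["cy"])/f,1]); o=T[:3,3]
    return o+r*(z-o[2])/r[2]
def proj(c,T,X):
    p=np.linalg.inv(T)@np.append(X,1); f=fpx(c); return p[0]/p[2]*f+c["cx"],p[1]/p[2]*f+c["cy"]
E
python3 - <<'E'
from h import *
for n,roi in (("top",(230,150,140,140)),("scene",(250,210,140,150))):
    z=np.load(f"pics/{n}.npz"); p,d=z["p"],z["d"]; c=imaging.camera_params(n); T=pose(c)
    W=cloud(c,T,d); x,y,w,h=roi; m=np.zeros(d.shape,bool); m[y:y+h,x:x+w]=1
    m&=(W[...,2]>.08)&(W[...,2]<.115)&(d>0)
    q=W[m]; r=cv2.minAreaRect(q[:,:2].astype(np.float32)*1000); print(n,m.sum(),r,cv2.boxPoints(r).round().tolist(), np.percentile(q[:,2],[5,50,95]))
z=np.load("pics/top.npz")["p"][150:285,235:365]; s=np.load("pics/scene.npz")["p"][215:355,262:392]
a=cv2.resize(z,(400,415),interpolation=cv2.INTER_CUBIC);b=cv2.resize(s,(385,415),interpolation=cv2.INTER_CUBIC)
cv2.imwrite("pics/crop.png",np.hstack([a,b]))
E
```

```text
top 4257 ((552.9512939453125, 93.86250305175781), (271.45428466796875, 130.62335205078125), 25.6717529296875) [[402.0, 94.0], [459.0, -24.0], [704.0, 94.0], [647.0, 212.0]] [0.08848912 0.09957451 0.10603932]
scene 6172 ((555.88623046875, 95.98095703125), (277.9759826660156, 131.5226593017578), 25.62115478515625) [[402.0, 95.0], [459.0, -23.0], [710.0, 97.0], [653.0, 215.0]] [0.08668884 0.09730387 0.10434279]
```

View pics/crop.png

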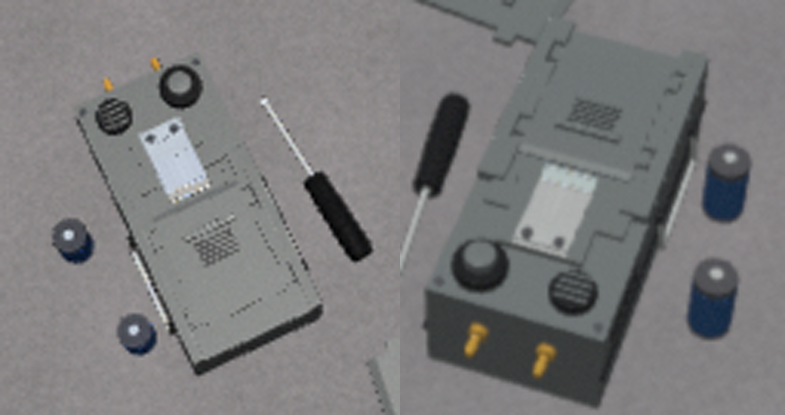

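The crop confirms the smaller grey plate lying in the pump's bay. The leaf spring is beyond it, and the round start button in its black collar is at (180,85) of the crop, on the pump's right. The ribbed intake is to its left. Pump origin is about (0.526, 0.081) with heading 25.7°, and the measured rectangle of 271x131 mm fits the given box. I'll set out now, gripper shut and tool z turned along pump x.

apply_moves --deltas "-4 -23 24 -0.077; -8 -47 47 -0.153; -13 -70 71 -0.23; -17 -94 94 -0.306; -21 -117 118 -0.383; -25 -140 142 -0.46; -29 -164 165 -0.536; -34 -187 189 -0.613; -38 -210 212 -0.69; -42 -234 236 -0.766" --gripper 1

```text
time: 1.1
eef_pos: [0.3304, 0.2489, 0.2403]
tcp_rot: [[-0.001, -0.437, 0.899], [-0.002, 0.899, 0.437], [-1.0, -0.001, -0.002]]
force: [1.5, 0.1, 0.2]
grip_width: 0.001
```

```bash
python3 - <<'E'
from h import *
c=imaging.camera_params("wrist"); print(c["vertical_fov"],c["cx"],c["cy"],np.round(c["tool_from_camera"],3).tolist())
s=bot.observe(); R=s["tcp_rot"]; print(s["eef_pos"],R.round(3),s["joints"].round(2),s["grip_width"])
print((R.T@(np.array([.47,.06,.26])-s["eef_pos"])*1000).round(), s["time"])
print("heading",np.degrees(np.arctan2(R[1,2],R[0,2])))
E
```

```text
64.26154157460044 328.2386764511754 238.68551529271775 [[0.0, -0.288, 0.958, -0.176], [1.0, 0.0, -0.0, 0.001], [-0.0, 0.958, 0.288, -0.074], [0.0, 0.0, 0.0, 1.0]]
[0.33042668 0.24885866 0.24025969] [[-0.001 -0.437  0.899]
 [-0.002  0.899  0.437]
 [-1.    -0.001 -0.002]] [ 0.45 -0.01 -0.24  1.34 -0.   -0.  ] 0.0012534489313056566
[ -20. -231.   43.] 1.1
heading 25.93808739130654
```

apply_moves --deltas "-1 -30 9 0; -2 -60 18 0; -4 -90 28 0; -5 -120 37 0; -6 -150 46 0; -7 -180 56 0; -9 -210 65 0; -10 -237 74 0; -10 -237 74 0; -10 -237 74 0"

```text
time: 2.1
eef_pos: [0.5003, 0.0678, 0.2497]
tcp_rot: [[-0.003, -0.436, 0.9], [-0.001, 0.9, 0.436], [-1.0, 0.0, -0.003]]
force: [-0.7, -0.3, -0.0]
grip_width: 0.003
```

```bash
python3 - <<'E'
from h import *
c=imaging.camera_params("wrist"); T=pose(c); s=bot.observe(); p,d=imaging.capture("wrist")
np.savez("pics/w1.npz",p=p,d=d,T=T); cv2.imwrite("pics/w1.png",p); print(s["eef_pos"],s["force"],s["time"])
E
```

```text
[0.50030358 0.06778891 0.24966551] [-0.66282849 -0.32180602 -0.00997654] 2.1
```

View pics/w1.png

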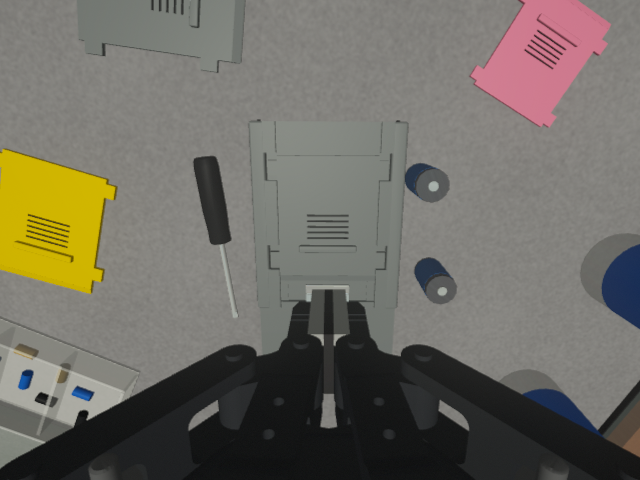

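The wrist view shows the pump running vertically, with +x downwards. The hatch's rear edge is at row 155 and its ledge at about rows 245-251, columns 299-356. The pump's rear edge is at row 121, and the leaf lip at row 287, columns 305-349. All of it agrees with my choice of hatch.

```bash
python3 - <<'E'
from h import *
z=np.load("pics/w1.npz"); p,d,T=z["p"],z["d"],z["T"]; c=imaging.camera_params("wrist"); W=cloud(c,T,d)
a=np.radians(25.7); ex=np.array([np.cos(a),np.sin(a),0]); ey=np.array([-ex[1],ex[0],0]); O=np.array([.526,.081,0])
L=lambda X:np.round([(X-O)@ex*1000,(X-O)@ey*1000,X[2]*1000],1)
for nm,u,v,zz in [("pump rear L",249,122,.102),("pump rear R",408,122,.102),("rear mid",328,122,.102),("hatch rear",328,155,.103),("side l",258,290,.102),("side r",397,290,.102),
  ("ledge back top",328,246,.108),("ledge l",299,248,.108),("ledge r",356,248,.108),("nose",328,276,.1),("lip l",305,286,.102),("lip r",349,286,.102),("tab l",266,165,.103),("tab r",391,165,.103)]:
    print(nm,L(ray(c,T,(u,v),zz)),"depth:",L(W[v,u]))
g=cv2.cvtColor(p,cv2.COLOR_BGR2GRAY); print(g[112:130,328],g[148:162,300]); print(g[240:300,328])
print("hatch z rows", [L(W[v,345]) for v in (165,180,200,230,240,260,270)])
E
```

```text
pump rear L [-104.3  -64.4  102. ] depth: [-104.3  -64.3  102.3]
pump rear R [-104.7   64.3  102. ] depth: [-105.5   84.4    1.3]
rear mid [-104.5   -0.4  102. ] depth: [-104.6   -0.4   92.4]
hatch rear [-78.4  -0.4 103. ] depth: [-78.3  -0.4 101. ]
side l [ 43.5 -64.4 102. ] depth: [ 43.3 -64.3 102.4]
side r [ 43.1  63.5 102. ] depth: [ 42.8  63.3 102.7]
ledge back top [-1.10e+00 -1.00e-01  1.08e+02] depth: [-7.000e-01 -1.000e-01  1.067e+02]
ledge l [  0.8 -25.4 108. ] depth: [  0.9 -25.5 107.7]
ledge r [  0.7  24.3 108. ] depth: [  0.5  24.3 108.6]
nose [ 30.3  -0.  100. ] depth: [ 28.9  -0.  103.4]
lip l [ 39.4 -21.1 102. ] depth: [ 43.5 -21.7  92.6]
lip r [ 39.3  19.2 102. ] depth: [ 39.9  19.3 100.6]
tab l [-70.1 -52.  103. ] depth: [-69.5 -52.9  97. ]
tab r [-70.4  52.1 103. ] depth: [-70.4  52.2 102.5]
[135 132 130 131 132 131 132 132 132 135 136 136 136 136 136 136 136 136] [137 135 136 136 136 137 136 121 133 137 137 137 137 137]
[126 125 126 126 126  80  96 127 128 127 123 123 112 122 124 125 124 125
 124 124 124 123 124 123 123 123 123 123 123 122 123 122 122 122 122 116
 113 112 113 113 116 120 120 120 107 154 162 155 155  93  42  35  35  37
  35  35  34  34  34  34]
hatch z rows [array([-70.1,  13.9, 101.5]), array([-57.6,  14.1, 101.2]), array([-40.7,  14.3, 102.5]), array([-14.3,  14.7, 103.4]), array([ -5.5,  14.8, 104.5]), array([ 13.6,  15.1, 103.1]), array([ 23.5,  15.3, 102.2])]
```

Measured pump frame checks out: sides at ±64 mm, rear at -104.5, lip at +39.3 and ledge width 50. The hatch is 24 mm short, so its pad is at pump x -16, y 0. I'll descend onto it.

apply_moves --deltas "28 1 3 0; 56 1 7 0; 84 1 10 0; 112 1 13 0; 130 1 13 0; 136 1 13 0; 139 1 13 0; 139 1 13 0"

```text
time: 2.95
eef_pos: [0.5108, 0.0751, 0.1115]
tcp_rot: [[-0.002, -0.438, 0.899], [-0.001, 0.899, 0.438], [-1.0, -0.0, -0.002]]
force: [0.3, -1.2, 1.0]
grip_width: 0.0
```

apply_moves --deltas "4 -1 0 0; 8 -1 0 0; 10 -1 0 0; 12 -1 0 0; 14 -1 0 0; 16 -1 0 0; 17 -1 0 0; 17 -1 0 0"

```text
time: 3.75
eef_pos: [0.5111, 0.0742, 0.0943]
tcp_rot: [[-0.002, -0.438, 0.899], [-0.001, 0.899, 0.438], [-1.0, -0.0, -0.003]]
force: [-0.6, 1.1, 0.1]
grip_width: -0.0
```

No force yet at z=0.094, which I didn't expect. I'll look before going further.

```bash
python3 - <<'E'
from h import *
c=imaging.camera_params("wrist"); T=pose(c); p,d=imaging.capture("wrist"); s=bot.observe()
np.savez("pics/w2.npz",p=p,d=d,T=T)
q,_=imaging.capture("scene"); cv2.imwrite("pics/w2.png",np.hstack([p[60:420,120:520],cv2.resize(q[200:360,250:428],(400,360))])); print(s)
W=cloud(c,T,d)
a=np.radians(25.7); ex=np.array([np.cos(a),np.sin(a),0]); ey=np.array([-ex[1],ex[0],0]); O=np.array([.526,.081,0])
X=W-O; lx=X@ex*1000; ly=X@ey*1000
for lo in range(-110,40,10):
    m=(abs(ly)<40)&(lx>lo)&(lx<lo+10)&(d>0)&(W[...,2]<.115); m2=(abs(abs(ly)-58)<4)&(lx>lo)&(lx<lo+10)&(d>0)&(W[...,2]<.115)
    print(lo,m.sum(),np.median(W[...,2][m])*1000 if m.any() else 0,np.median(W[...,2][m2])*1000 if m2.any() else 0)
E
```

```text
{'time': 3.8, 'joints': array([-0.01054181,  0.25978535, -0.29025695,  1.02279976, -0.00125408,
       -0.46366475]), 'dq': array([ 0.00179164, -0.00152193,  0.00182034,  0.00086937,  0.00037072,
        0.00150114]), 'effort': array([-5.85386748e-03, -4.26121187e+01,  2.74830687e+01,  7.85545941e-03,
       -4.82988005e-03, -1.27067662e-05]), 'eef_pos': array([0.5111946 , 0.07419808, 0.09444701]), 'tcp_rot': array([[-2.05882811e-03, -4.37776821e-01,  8.99081318e-01],
       [-1.23244811e-03,  8.99083652e-01,  4.37775135e-01],
       [-9.99997121e-01, -2.06767314e-04, -2.39059591e-03]]), 'force': array([-0.481995  , -0.81287633, -0.07780559]), 'ft_torque': array([-0.03116692,  0.04512252,  0.04219916]), 'grip_width': 0.0014880335150715435}
-110 2338 92.41287084886352 102.71867684811878
-100 4297 92.40232951609813 102.89246860474351
-90 4096 92.42302648884315 102.90620125480662
-80 4531 101.93904994500011 102.82355557243136
-70 4125 102.32948292743887 102.8225426745892
-60 3953 102.50388481401507 102.82053534766298
-50 3754 102.60910168511697 102.8471379742954
-40 3599 102.7968650863207 102.80501638693276
-30 3427 103.02830757430634 102.80270306548547
-20 2926 103.1583981768606 102.79118151789551
-10 1989 103.3238263490207 102.78295730577922
0 1404 103.55517598327405 102.75551620228896
10 998 103.56746309850041 102.74855559841775
20 15 103.31379152405535 102.80866074279199
30 0 0 0
```

View pics/w2.png

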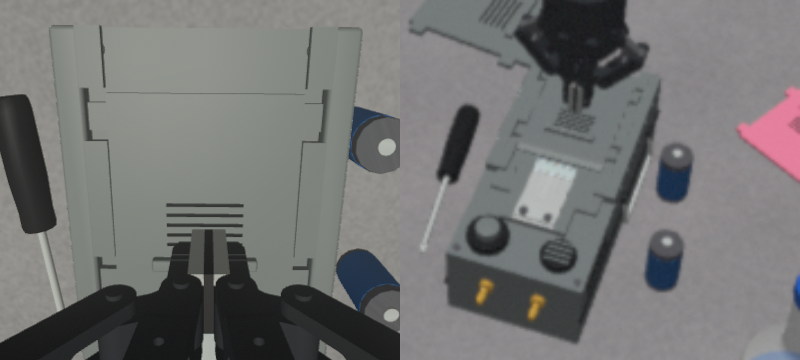

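```bash
python3 - <<'E'
from h import *
c=imaging.camera_params("wrist"); z=np.load("pics/w2.npz"); d=z["d"]; W=cloud(c,np.array(c["tool_from_camera"]),d)*1000
for v in range(284,350,5): print(v,[W[v,u].round().tolist() for u in (312,320,336,344)])
E
```

```text
284 [[-10.0, -7.0, -2.0], [-9.0, -3.0, -2.0], [-10.0, 4.0, -2.0], [-9.0, 8.0, -2.0]]
289 [[-36.0, -6.0, -11.0], [-36.0, -3.0, -11.0], [-37.0, 4.0, -11.0], [-36.0, 7.0, -11.0]]
294 [[-41.0, -5.0, -11.0], [-42.0, -2.0, -12.0], [-41.0, 4.0, -11.0], [-43.0, 7.0, -12.0]]
299 [[-45.0, -5.0, -11.0], [-46.0, -2.0, -12.0], [-45.0, 4.0, -11.0], [-47.0, 7.0, -12.0]]
304 [[-50.0, -5.0, -11.0], [-50.0, -2.0, -11.0], [-49.0, 4.0, -11.0], [-49.0, 7.0, -11.0]]
309 [[-54.0, -5.0, -12.0], [-53.0, -2.0, -11.0], [-54.0, 4.0, -11.0], [-54.0, 6.0, -11.0]]
314 [[-57.0, -5.0, -11.0], [-57.0, -2.0, -11.0], [-58.0, 3.0, -11.0], [-58.0, 6.0, -11.0]]
319 [[-62.0, -5.0, -12.0], [-61.0, -2.0, -11.0], [-61.0, 3.0, -11.0], [-60.0, 6.0, -11.0]]
324 [[-64.0, -5.0, -11.0], [-64.0, -2.0, -11.0], [-64.0, 3.0, -11.0], [-65.0, 6.0, -12.0]]
329 [[-68.0, -4.0, -12.0], [-68.0, -2.0, -11.0], [-68.0, 3.0, -11.0], [-68.0, 6.0, -11.0]]
334 [[-70.0, -4.0, -11.0], [-70.0, -2.0, -11.0], [-70.0, 3.0, -11.0], [-71.0, 6.0, -12.0]]
339 [[-75.0, -4.0, -12.0], [-71.0, -2.0, -10.0], [-70.0, 3.0, -9.0], [-74.0, 6.0, -12.0]]
344 [[-79.0, -4.0, -13.0], [-78.0, -2.0, -13.0], [-77.0, 3.0, -12.0], [-77.0, 5.0, -12.0]]
349 [[-80.0, -4.0, -12.0], [-81.0, -2.0, -13.0], [-80.0, 3.0, -12.0], [-80.0, 5.0, -12.0]]
```

```bash
python3 - <<'E'
from h import *
c=imaging.camera_params("scene"); T=pose(c); p,d=imaging.capture("scene"); W=cloud(c,T,d)*1000
R=bot.observe()["tcp_rot"]; t=bot.observe()["eef_pos"]
for z in (.094,.104,.114,.124,.134): print(z,proj(c,T,[t[0],t[1],z]))
for v in range(225,262,3): print(v,[W[v,u].round().tolist() for u in (322,325,328,331)], p[v,327])
E
```

```text
0.094 (np.float64(327.1836437657422), np.float64(254.86301618584716))
0.104 (np.float64(327.3824509923268), np.float64(251.8785343182615))
0.114 (np.float64(327.5834665813908), np.float64(248.86090064885357))
0.124 (np.float64(327.78672753437354), np.float64(245.80955971428835))
0.134 (np.float64(327.9922716839765), np.float64(242.72394357237562))
225 [[534.0, 74.0, 205.0], [531.0, 80.0, 208.0], [524.0, 82.0, 205.0], [525.0, 90.0, 211.0]] [35 33 31]
228 [[535.0, 76.0, 199.0], [530.0, 80.0, 198.0], [507.0, 68.0, 173.0], [527.0, 93.0, 206.0]] [39 36 36]
231 [[529.0, 70.0, 181.0], [526.0, 76.0, 183.0], [516.0, 76.0, 176.0], [527.0, 93.0, 197.0]] [37 35 33]
234 [[528.0, 70.0, 171.0], [527.0, 78.0, 177.0], [518.0, 79.0, 170.0], [520.0, 88.0, 179.0]] [34 32 33]
237 [[524.0, 67.0, 156.0], [526.0, 78.0, 166.0], [521.0, 82.0, 165.0], [519.0, 88.0, 169.0]] [97 96 96]
240 [[526.0, 69.0, 150.0], [522.0, 75.0, 152.0], [522.0, 83.0, 158.0], [518.0, 87.0, 158.0]] [55 55 54]
243 [[522.0, 67.0, 136.0], [527.0, 79.0, 149.0], [522.0, 84.0, 149.0], [515.0, 86.0, 145.0]] [48 50 50]
246 [[503.0, 50.0, 98.0], [524.0, 77.0, 135.0], [523.0, 84.0, 140.0], [516.0, 87.0, 137.0]] [51 51 50]
249 [[510.0, 57.0, 99.0], [506.0, 62.0, 99.0], [521.0, 84.0, 129.0], [498.0, 73.0, 103.0]] [65 65 61]
252 [[519.0, 65.0, 103.0], [514.0, 69.0, 102.0], [511.0, 76.0, 105.0], [504.0, 78.0, 101.0]] [93 91 87]
255 [[524.0, 70.0, 101.0], [520.0, 75.0, 101.0], [516.0, 81.0, 103.0], [512.0, 86.0, 104.0]] [83 83 80]
258 [[537.0, 82.0, 111.0], [529.0, 84.0, 105.0], [521.0, 85.0, 100.0], [518.0, 92.0, 103.0]] [117 119 112]
261 [[536.0, 82.0, 100.0], [531.0, 86.0, 99.0], [531.0, 94.0, 106.0], [526.0, 99.0, 106.0]] [96 94 90]
```

Both cameras agree that the real fingertip is about 33 mm behind the reported TCP. It sits at z≈0.127, some 24 mm above the hatch, and laterally it is where it should be. I'll lower it by force.

apply_moves --deltas "5 0 0 0; 10 0 0 0; 14 0 0 0; 18 0 0 0; 20 0 0 0; 22 0 0 0; 23 0 0 0; 24 0 0 0; 25 0 0 0; 26 0 0 0"

```text
time: 4.9
eef_pos: [0.5114, 0.0742, 0.0688]
tcp_rot: [[-0.001, -0.438, 0.899], [-0.001, 0.899, 0.438], [-1.0, -0.0, -0.002]]
force: [-0.6, -0.3, 3.6]
grip_width: -0.001
```

Contact. Now I press to the seat.

apply_moves --deltas "1 0 0 0; 2 0 0 0; 3 0 0 0; 4 0 0 0; 5 0 0 0; 5 0 0 0"

```text
time: 5.5
eef_pos: [0.5115, 0.0742, 0.0646]
tcp_rot: [[-0.001, -0.438, 0.899], [-0.001, 0.899, 0.438], [-1.0, -0.001, -0.001]]
force: [-2.5, 0.1, 10.1]
grip_width: -0.001
```

apply_moves --deltas "1 0 0 0; 2 0 0 0; 3 0 0 0; 4 0 0 0; 4 0 0 0"

```text
time: 6.0
eef_pos: [0.5117, 0.0742, 0.0634]
tcp_rot: [[0.001, -0.438, 0.899], [-0.002, 0.899, 0.438], [-1.0, -0.002, 0.0]]
force: [-8.0, -0.0, 22.9]
grip_width: 0.001
```

It seated: the force jumped to 23 N after 7 mm of travel. Now I slide along +x, keeping it pressed.

apply_moves --deltas "3 0 2 0; 3 0 4 0; 3 0 6 0; 3 0 8 0; 3 0 10 0; 3 0 12 0; 3 0 14 0; 3 0 16 0; 3 0 18 0; 3 0 20 0"

```text
time: 7.0
eef_pos: [0.5286, 0.0812, 0.0634]
tcp_rot: [[0.001, -0.437, 0.899], [-0.005, 0.899, 0.437], [-1.0, -0.005, -0.002]]
force: [-11.9, -6.5, 25.4]
grip_width: 0.004
```

apply_moves --deltas "4 0 3 0; 4 0 5 0; 4 0 7 0; 4 0 9 0; 4 0 11 0; 4 0 12 0; 4 0 13 0; 4 0 14 0; 4 0 14 0"

```text
time: 7.9
eef_pos: [0.5383, 0.0848, 0.0634]
tcp_rot: [[-0.002, -0.436, 0.9], [-0.011, 0.9, 0.436], [-1.0, -0.009, -0.006]]
force: [-18.4, -8.3, 36.9]
grip_width: -0.002
```

```bash
python3 - <<'E'
from h import *
c=imaging.camera_params("wrist"); T=pose(c); p,d=imaging.capture("wrist"); s=bot.observe(); W=cloud(c,T,d)
cv2.imwrite("pics/w3.png",p[60:420,120:520])
np.savez("pics/w3.npz",p=p,d=d,T=T)
a=np.radians(25.7); ex=np.array([np.cos(a),np.sin(a),0]); ey=np.array([-ex[1],ex[0],0]); O=np.array([.526,.081,0])
X=W-O; lx=X@ex*1000; ly=X@ey*1000
print("tcp",(s["eef_pos"]-O)@ex*1000,(s["eef_pos"]-O)@ey*1000,s["force"])
m0=(abs(abs(ly)-20)<15)&(d>0)
for lo in range(-80,30,4):
    m=m0&(lx>lo)&(lx<lo+4)&(W[...,2]<.115); print(lo,m.sum(),(np.median(W[...,2][m])*1000).round(1) if m.any() else 0)
E
```

```text
tcp 12.736629505384672 -1.9126843882617095 [-18.36326959  -8.17256158  36.83072132]
-80 2036 92.4
-76 1992 92.4
-72 1969 92.4
-68 1872 92.4
-64 1893 92.4
-60 1784 92.4
-56 1893 93.2
-52 1828 96.5
-48 1768 96.4
-44 1729 96.4
-40 1696 96.4
-36 1665 96.4
-32 1602 96.4
-28 1581 96.4
-24 1551 96.4
-20 1506 96.4
-16 1470 96.4
-12 1426 96.4
-8 1405 96.3
-4 1383 96.4
0 1485 96.5
4 1739 96.7
8 951 96.3
12 811 96.4
16 787 96.3
20 901 96.5
24 622 96.8
28 316 96.4
```

View pics/w3.png

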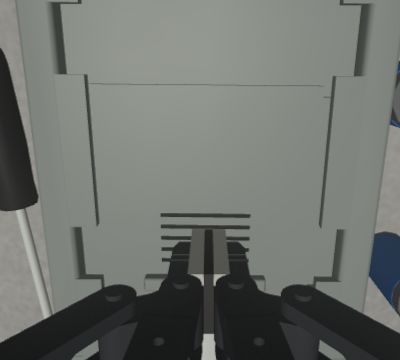

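The hatch is flat on its seat with its top at 96.4 mm. I'll refine the rear edge, at row ~144; home is -54.

```bash
python3 - <<'E'
from h import *
c=imaging.camera_params("wrist"); z=np.load("pics/w3.npz"); T=z["T"]; g=cv2.cvtColor(z["p"],cv2.COLOR_BGR2GRAY)
a=np.radians(25.7); ex=np.array([np.cos(a),np.sin(a),0]); O=np.array([.526,.081,0])
for u in (240,300,380):
    v=138+int(np.argmin(g[138:165,u])); print(u,v,[((ray(c,T,(u,v+k),.096)-O)@ex*1000).round(1) for k in (-1,0,1)])
    v2=55+int(np.argmax(abs(np.diff(g[50:75,u].astype(int)))))
print(g[30:75,300])
E
```

```text
240 144 [np.float64(-54.0), np.float64(-53.7), np.float64(-53.3)]
300 144 [np.float64(-54.1), np.float64(-53.8), np.float64(-53.4)]
380 145 [np.float64(-53.9), np.float64(-53.5), np.float64(-53.2)]
[145 146 146 146 146 146 146 146 146 146 146 146 147 147 147 147 147 147
 147 147 147 147 147 147 147 147 148 147 148 147 147 148 148 148 148 148
 149 148 148 148 148 148 148 149 148]
```

The hatch is home: rear edge at -53.7 mm against -54. I hold briefly, then lift straight off.

apply_moves --deltas "2 0 1 0; 2 0 1 0; 1 0 0 0; 0 0 0 0; -2 0 0 0; -5 0 0 0; -9 0 -1 0; -16 0 -2 0; -28 0 -2 0; -40 0 -2 0"

```text
time: 8.95
eef_pos: [0.5366, 0.0844, 0.1045]
tcp_rot: [[-0.002, -0.436, 0.9], [-0.011, 0.9, 0.436], [-1.0, -0.009, -0.006]]
force: [0.2, -0.0, 0.5]
grip_width: -0.001
```

```bash
python3 - <<'E'
from h import *
c=imaging.camera_params("wrist"); T=pose(c); p,d=imaging.capture("wrist"); s=bot.observe(); W=cloud(c,T,d)
np.savez("pics/w4.npz",p=p,d=d,T=T); cv2.imwrite("pics/w4.png",p)
a=np.radians(25.7); ex=np.array([np.cos(a),np.sin(a),0]); ey=np.array([-ex[1],ex[0],0]); O=np.array([.526,.081,0])
X=W-O; lx=X@ex*1000; ly=X@ey*1000; g=cv2.cvtColor(p,cv2.COLOR_BGR2GRAY)
print(s["eef_pos"],s["force"],s["tcp_rot"].round(3))
m0=(abs(abs(ly)-20)<15)&(d>0)
for lo in list(range(-64,-46,2))+list(range(-40,40,8)):
    m=m0&(lx>lo)&(lx<lo+2)&(W[...,2]<.115); print(lo,(np.median(W[...,2][m])*1000).round(1) if m.any() else 0)
B=O+.138*ex-.034*ey; print("button",B, (s["tcp_rot"].T@(B-s["eef_pos"])*1000).round(1))
cs=imaging.camera_params("scene"); p,d=imaging.capture("scene"); Ws=cloud(cs,pose(cs),d)-O
m=(np.hypot(Ws@ex-.138,Ws@ey+.034)<.025)&(d>0); print("btn heights",np.percentile(Ws[...,2][m],[5,50,95]), m.sum())
t=m&(Ws[...,2]>.1055); print("top centroid local",(Ws[t]@ex).mean(),(Ws[t]@ey).mean(),t.sum())
print(proj(cs,pose(cs),B+[0,0,.108]))
cv2.imwrite("pics/s4.png",cv2.resize(p[200:360,240:400],(600,600),interpolation=cv2.INTER_CUBIC))
E
```

```text
[0.53816398 0.08446602 0.10677147] [1.54162888 1.76451732 0.67980701] [[ 0.002 -0.436  0.9  ]
 [-0.011  0.9    0.436]
 [-1.    -0.011 -0.003]]
-64 92.4
-62 92.4
-60 92.4
-58 92.4
-56 92.4
-54 98.8
-52 99.1
-50 99.0
-48 98.9
-40 98.7
-32 98.5
-24 98.3
-16 98.1
-8 97.9
0 97.7
8 97.5
16 97.3
24 98.5
32 96.9
button [0.66509304 0.11020833 0.        ] [106.7 -31.1 125.8]
btn heights [0.08772302 0.10042825 0.11174665] 385
top centroid local 0.14264228286368447 -0.03267238972421579 99
(np.float64(288.9132964574509), np.float64(299.64058264341907))
```

View pics/s4.png

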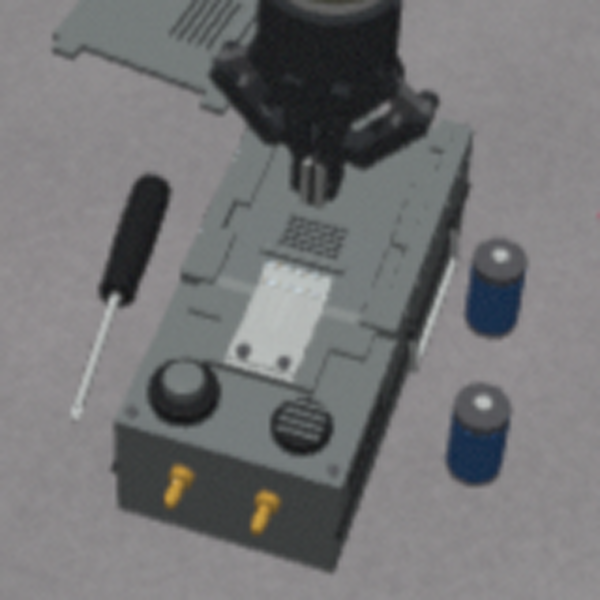

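Let go, the hatch stays home: rear edge at -54 mm, rear raised ~2 mm, slope ~0.027 rad. The button's projected spot matches the image. Now to the button.

apply_moves --deltas "-10 0 0 0; -12 -8 30 0; -12 -16 65 0; -12 -24 100 0; -12 -31 126 0; -12 -31 126 0; 0 -31 126 0; 12 -31 126 0; 22 -31 126 0; 24 -31 126 0"

```text
time: 10.05
eef_pos: [0.6631, 0.111, 0.0798]
tcp_rot: [[-0.001, -0.436, 0.9], [-0.011, 0.9, 0.436], [-1.0, -0.009, -0.006]]
force: [-0.2, 0.2, 0.1]
grip_width: -0.006
```

apply_moves --deltas "1 -2 1 0; 3 -2 1 0; 5 -2 1 0; 7 -2 1 0; 8 -2 1 0; 9 -2 1 0; 10 -2 1 0; 11 -2 1 0; 11 -2 1 0"

```text
time: 10.95
eef_pos: [0.6649, 0.1096, 0.0742]
tcp_rot: [[0.002, -0.436, 0.9], [-0.011, 0.9, 0.436], [-1.0, -0.011, -0.003]]
force: [-11.6, -0.3, 25.9]
grip_width: -0.001
```

That's stiffer than expected: 26 N only ~1 mm past the predicted contact. I'll look.

```bash
python3 - <<'E'
from h import *
out=[]
for n,(y,x) in (("scene",(240,230)),("top",(140,245))):
    p,d=imaging.capture(n); out.append(cv2.resize(p[y:y+100,x:x+100],(400,400),interpolation=cv2.INTER_CUBIC))
cv2.imwrite("pics/s5.png",np.hstack(out)); s=bot.observe(); print(s["eef_pos"],s["force"],s["ft_torque"],s["time"])
E
```

```text
[0.66490588 0.10953773 0.07419763] [-11.50779706  -0.24587114  25.65888719] [-0.14558916  2.4009288  -0.03517388] 11.05
```

View pics/s5.png

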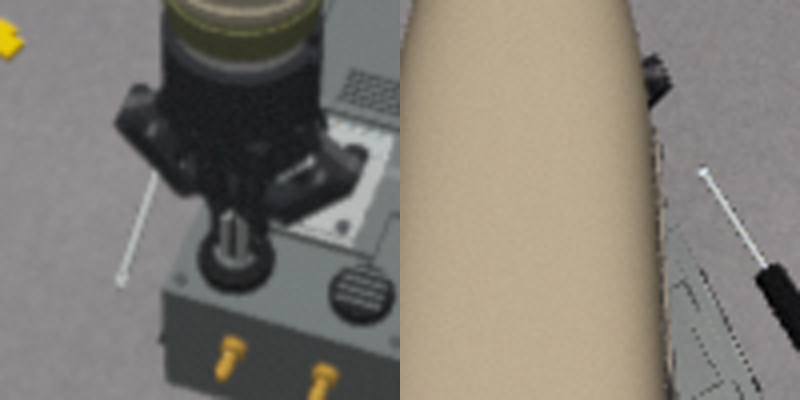

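```bash
python3 - <<'E'
from h import *
a=np.radians(25.7); ex=np.array([np.cos(a),np.sin(a),0]); ey=np.array([-ex[1],ex[0],0]); O=np.array([.526,.081,0])
for n in ("top","scene"):
    z=np.load(f"pics/{n}.npz"); c=imaging.camera_params(n); W=cloud(c,pose(c),z["d"])-O; lx=W@ex*1000-138; ly=W@ey*1000+34
    g=cv2.cvtColor(z["p"],cv2.COLOR_BGR2GRAY)
    m=(np.hypot(lx,ly)<24)
    print(n); 
    for r0 in range(0,26,3):
        k=(np.hypot(lx,ly)>=r0)&(np.hypot(lx,ly)<r0+3); print(r0,k.sum(),(np.percentile(W[...,2][k],[10,50,90])*1000).round(1),np.median(g[k]))
    k=m&(W[...,2]>.104); print("high cen",lx[k].mean(),ly[k].mean(),k.sum())
    k=m&(g<50)&(W[...,2]>.09); print("dark cen",lx[k].mean(),ly[k].mean(),lx[k].min(),lx[k].max(),ly[k].min(),ly[k].max(),k.sum())
    for q in ((0,0),(0,0)): pass
E
```

```text
top
0 2 [112.2 112.8 113.4] 126.0
3 12 [108.8 110.3 113.6] 127.5
6 15 [109.5 111.9 113.5] 126.0
9 27 [ 99.7 110.5 112.9] 80.0
12 27 [ 99.4 102.3 107.1] 36.0
15 38 [100.1 102.4 105. ] 35.0
18 48 [ 88.5  97.6 104.1] 57.5
21 36 [88.6 91.  93.8] 127.5
24 54 [87.1 90.2 93.4] 128.0
high cen -1.8217428765220525 -0.06985192797705844 74
dark cen -4.944006484494421 1.4470599860011992 -20.776272438752528 17.090185439600475 -17.35144180104117 18.754520224576495 84
scene
0 6 [108.3 110.3 112.5] 115.0
3 13 [108.8 110.4 112.1] 116.0
6 29 [107.3 110.1 112.1] 115.0
9 26 [104.  109.  111.7] 106.0
12 56 [ 99.9 104.3 110.7] 57.0
15 54 [ 99.6 102.  104.8] 39.0
18 59 [ 88.   99.6 103.6] 40.0
21 102 [ 87.6  92.8 101.9] 78.5
24 92 [86.8 89.4 92.4] 115.0
high cen 5.283512361935724 0.8537575829675963 116
dark cen 11.876067709233432 4.268231736888283 -13.703020086209733 23.6080645179361 -15.895164417157616 19.38838809690143 135
```

The fingertip sits inside the collar on the button, and the button's depth readings were 110-112 mm, so it may be bottomed. I'll check by easing up in steps: spring-like force over ~5 mm means it was pressed.

apply_moves --deltas "-1 0 0 0; -1 0 0 0; -1 0 0 0"

```text
time: 11.35
eef_pos: [0.6657, 0.1096, 0.0759]
tcp_rot: [[0.004, -0.436, 0.9], [-0.011, 0.9, 0.436], [-1.0, -0.012, -0.001]]
force: [0.1, 0.5, 3.2]
grip_width: 0.003
```

apply_moves --deltas "-1 0 0 0; -1 0 0 0; -1 0 0 0"

```text
time: 11.65
eef_pos: [0.6657, 0.1096, 0.0766]
tcp_rot: [[0.004, -0.436, 0.9], [-0.011, 0.9, 0.436], [-1.0, -0.012, -0.001]]
force: [-1.4, 1.2, 2.9]
grip_width: -0.005
```

apply_moves --deltas "-1 0 0 0; -1 0 0 0; -1 0 0 0"

```text
time: 11.95
eef_pos: [0.6657, 0.1096, 0.0774]
tcp_rot: [[0.004, -0.436, 0.9], [-0.011, 0.9, 0.436], [-1.0, -0.012, -0.002]]
force: [-0.3, -1.1, 3.3]
grip_width: 0.005
```

apply_moves --deltas "-1 0 0 0; -1 0 0 0; -1 0 0 0"

```text
time: 12.25
eef_pos: [0.6657, 0.1096, 0.0784]
tcp_rot: [[0.004, -0.436, 0.9], [-0.011, 0.9, 0.436], [-1.0, -0.012, -0.002]]
force: [-0.9, 0.5, 1.5]
grip_width: -0.003
```

The force now fades like a spring, reaching zero near z≈0.0795. That is ~5 mm above the hard stop at 0.0742, so the button was fully down. I lift clear and check.

apply_moves --deltas "-5 0 0 0; -15 0 0 0; -30 0 -10 0; -60 0 -40 0; -90 0 -80 0; -110 0 -120 0; -120 0 -160 0; -120 0 -190 0; -120 0 -190 0; -120 0 -190 0"

```text
time: 13.25
eef_pos: [0.4943, 0.0277, 0.2002]
tcp_rot: [[0.006, -0.435, 0.9], [-0.011, 0.9, 0.435], [-1.0, -0.013, 0.001]]
force: [1.3, 0.1, 0.4]
grip_width: 0.001
```

```bash
python3 - <<'E'
from h import *
c=imaging.camera_params("wrist"); T=pose(c); p,d=imaging.capture("wrist"); s=bot.observe(); W=cloud(c,T,d)
a=np.radians(25.7); ex=np.array([np.cos(a),np.sin(a),0]); ey=np.array([-ex[1],ex[0],0]); O=np.array([.526,.081,0])
X=W-O; lx=X@ex*1000; ly=X@ey*1000; m0=(abs(abs(ly)-20)<15)&(d>0)
print(s["eef_pos"],s["force"],s["time"])
for lo in list(range(-60,-46,2))+list(range(-40,40,8)):
    m=m0&(lx>lo)&(lx<lo+2)&(W[...,2]<.12); print(lo,(np.median(W[...,2][m])*1000).round(1) if m.any() else 0)
cs=imaging.camera_params("scene"); q,d=imaging.capture("scene"); Ws=cloud(cs,pose(cs),d)-O
k=np.hypot(Ws@ex-.138,Ws@ey+.034)<.009; print("button",np.median(Ws[...,2][k]),k.sum())
cv2.imwrite("pics/s6.png",np.hstack([cv2.resize(p,(400,300)),cv2.resize(q,(400,300))]))
cv2.imwrite("pics/s6.png",np.hstack([p[80:440,130:530],cv2.resize(q[210:360,230:396],(400,360))]))
E
```

```text
[0.49494319 0.02794758 0.19972892] [ 0.30157018 -0.80229362  0.2237121 ] 13.3
-60 92.3
-58 92.4
-56 92.3
-54 98.2
-52 99.1
-50 98.8
-48 98.8
-40 98.7
-32 98.5
-24 98.2
-16 98.0
-8 97.8
0 97.7
8 97.4
16 97.3
24 101.0
32 96.8
button 0.11050943041093042 47
```

View pics/s6.png

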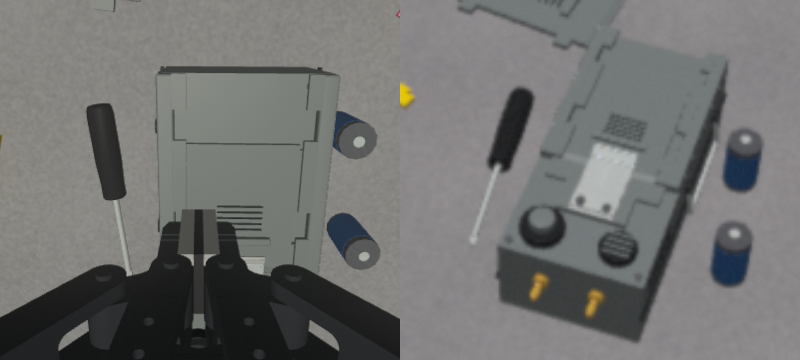

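The hatch is home under the leaf, the button is up at the same depth reading as at the start, and the neighbours haven't moved. I'm handing in.

```bash
python3 -c "
from rig import job_done; print(job_done())"
```

```text
the job is handed in; nothing more can be done
None
```

The hatch is fully home under the leaf spring, the start button was pressed right down and is up again, and the job is handed in at about 13.3 s. The handover reported no verdict.

**What I did:** With the fingers shut I pressed the hatch's thumb pad down 7 mm until the force jumped to about 23 N on the seat. Keeping it pressed, I slid it about 24 mm to the stop, where it read roughly 37 N down and 20 N along. Then I lifted straight off, pressed the start button to its hard stop at about 26 N, and moved clear.

**Last checks:**
- **Hatch:** the rear edge is at -54 mm, which is home. The origin is about 1.3 mm above its seat, the tilt is about 0.03 rad, and the nose is under the leaf. I did not measure the leaf's angle directly.
- **Button:** up, with its top at the same depth reading as before the press.
- **Robot and neighbours:** force on the tool is about zero. The spent cells and screwdriver look unmoved. The bottles, jar, beaker and brush were not re-viewed, but the arm kept well away from them.

**Readings that disagreed:**
- **Fingertip:** the real tip was about 33 mm short of the reported TCP. Two cameras confirmed it, so I worked by force.
- **Button height:** it met the finger about 4 mm higher than the stated 108 mm implied. I took the press as complete because there was about 5 mm of spring-like travel above the hard stop. The force at that stop was far above the button's 5 N.

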